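Jack up the front of an instrument case and hold it

ROBOT

A 6-joint arm with a two-finger parallel gripper is mounted at the origin on a cart in front of the work surface, level with it; the furniture and walls round the work are solid. World frame = base frame: x ahead of the robot, y to its left, z up, the work surface at z = 0. Lengths are in m, angles in rad, forces in N, time in s.
With the tool pointing down it reaches from about 0.375 to 0.9 m from the base axis. Payload 3.1 kg.
Tool frame: the origin (TCP) lies at the centre of the arm's flange, where the gripper is bolted on; the fingertips stand 173 mm ahead of it and the grasp point (between the pads) lies 155 mm ahead of it; z points along the fingers, x is the direction in which the jaws open and shut, and the axes are right-handed (so a half turn about z gives the same grasp; the last joint's range is limited). The gripper opens to 85 mm and grips with 20 to 120 N. Pads are 22 mm wide; open, the fingers measure 114 mm over their backs; the gripper's body (76 mm by 85 mm) begins 54 mm behind the grasp point. The pads swing forward as they close: fully open they stand 13 mm farther back than shut.
Start: joints at [-1.44, 0.527, 1.433, -0, 1.181, -0.178], TCP at [0.191, -0.595, 0.405] pointing down, gripper open.
Joint ranges: [-3.08, 3.08], [-0.75, 2.2], [0.22, 2.44], [-1.43, 4.57], [0, 2.65], [-2.85, 2.85]. Speed limits (rad/s): [2.79, 2.79, 3.14, 3.14, 3.14, 3.14].

INTERFACE

Orientations are given as a unit quaternion [x, y, z, w].
In Python, from station import manip gives the robot as it stands.
- The arm moves only by the shell command python3 -m jog 'ROWS' [OPENING] [FORCE]. ROWS is JSON, a list that holds one entry, the list of rows, each a list of 4 numbers: the shift along the world's x, y, z in mm, then the turn about the world's z in degrees. A call has exactly 8 rows; each row shifts and turns the commanded pose from where the row before left it; what a row does not reach is not made up. A row lasts 1/8 s, in which the tool goes at most 62.5 mm and 10.7 degrees, less where a joint would pass 70% of its speed; a pose out of reach is approached as far as the arm can. A call is refused whole if a number of a shift passes 62.5 or a number of a turn 10.7, either way. A call with a gripper value outside its range is refused whole. OPENING is the opening in per cent of the stroke, from 0 (shut) to 100 (fully open), set as the call begins (- or left out, the last holds). The fingers move at their own pace and stop on an object; FORCE is the grip in N (left out, the last holds). Time passes only in rows, so rows that do not move let the fingers close, or fill a call up. It gives the time, the measured TCP pose, the force and the opening at its end, in the units of the state.
- manip.sense(): the state, without advancing time (a new reading comes with each control period).
- manip.snapshot(name): name is "scene" or "top"; returns the picture (400x640x3 uint8, red, green, blue); there is no depth.
- manip.camera_info(name): a dict with "fx", "fy", "cx", "cy" (pixels), "k1" (the pictures are not rectified: a ray, as slopes to the right and down, at radius r is drawn at 1 + k1 r^2 times it, then the intrinsics apply), "R" (3x3) and "t" (3): a world point X has camera coordinates R X + t. Camera axes: x right, y down, z forward; pixel columns grow to the right and rows downward; lengths in m; the calibration is good to about 2 mm. A picture is of the moment at which its call begins. camera_info takes no time and is no camera call.
- manip.sign_off(): hands the job in, once; it reports no verdict.
The state is a dict: "t": time; "q": joint angles; "qd": joint speeds; "tau": joint torques, N m; "tcp_pos": TCP position; "tool_rot": TCP orientation; "force": force on the tool from outside, world axes, zero at the start; "ft_torque": the same for the moment, N m; "finger_gap": opening from 0.0 (shut) to 1.0 (fully open).
Only numpy, scipy, OpenCV 4.12 (cv2) and the standard library are available. Lean on these libraries where they do the work, as an engineer would, in place of code of your own. Each camera call takes 0.05 s, during which the arm holds its last target. There are 200 camera calls.

TASK

Set the small lever jack flat on the bench with its round saddle centred under the marked lift pad in the middle of the front edge of the grey instrument case. Give the handle a full pump as a trial lift, let it come all the way back up so that the case stands on its feet again, then press the handle fully down again and finish while still holding it down, the front of the case raised on the jack alone. Do not shove the case out of its place, do not take hold of it, and leave the jar, the spool and the loupe where they are.

Things in the scene. Friction and masses are not known exactly. Their poses are not given: they have to be found in the camera images.
- case: Grey instrument case, aluminium front panel with knobs, loose, 0.8 to 1.2 kg. Box 200 (x) x 220 (y) x 66 mm on 12 mm rubber feet, top at 78 mm; 260 mm in y over the ears of the front panel. Origin: bench level below the box's middle; own -x is the front, facing the robot (yaw within 0.25 rad). A steel lift bracket juts from the middle of the front, marked on top with a dot and a chevron.
- lift_pad (a point): Centre of the underside of the black round lift pad under the bracket: 32 mm across, 44 mm above the bench while the case stands on its feet; at (-130, 0, 44) mm in the case's frame, 26 mm ahead of the panel. The bracket plate over it is 44 mm wide, reaches 22 mm further forward, top at 56 mm.
- jack: Small lever jack, about 0.7 kg, loose on the bench, starting to the right or left, yaw within 0.6 rad of straight ahead. Origin: under the middle of its two cheek plates, at the underside of the base; own +x points to the saddle, -x to the handle, z up. Steel base plate 180 x 64 x 7 mm (x = -87 to +93 mm).
- jack_grip (a point): Point to take the jack from above: between its two upright grey cheek plates, at (0, 0, 55) mm in the jack's frame. The cheeks are 36 mm wide over their outer faces (own y), 52 mm long (x = -27 to +25 mm) and reach up to 78 mm; beside them is only the base plate. Grip across own y.
- saddle (a point): Centre of the top of the jack's round black saddle (28 mm across): at (75, 0, 36) mm in the jack's frame with the handle up, so it passes 8 mm below the lift pad. It rises straight up, 6.8 mm per 0.1 rad of handle, 34 mm in all.
- paddle (a point): Centre of the top of the black press paddle (38 x 36 x 8 mm) at the end of the pump handle. Handle up: at (-94, 0, 96) mm in the jack's frame, sloping 0.4 rad; handle fully down: at (-105, 0, 46) mm, sloping 0.1 rad the other way. Press it from above.
- jack_handle (a joint): Angle of the pump handle (rad): 0 up (rest), 0.5 fully down on its stop; 105 mm from paddle to its level axis through (0, 0, 50) mm in the jack's frame. A spring and the load push it back up: it stays down only while pressed, with about 1 N at first and up to about 8 N under load.
- jar: White plastic jar with screw cap, 54 mm across, 50 mm high, loose, origin at the centre of its underside; a bystander standing on the side where the jack does not start.
- spool: Spool of wire lying flat, 58 mm across, 45 mm high, loose, origin at the centre of its underside; a bystander to the right of the case.
- loupe: Black eye loupe, 36 mm across, 26 mm high, loose, origin at the centre of its underside; a bystander on the left.

How it is judged:
By the outcome, as a careful person would: the job done as asked, in the order asked, and still so for the second after the job is handed in, while the arm keeps its last pose, push and grip.
It also fails if it takes over 61 s, if anything falls off the work surface, if the arm or the gripper's body presses on something with over 40 N, if the wrist force passes 120 N, or if a joint passes its speed limit or range.

## Working session

There is one attempt and no reset: what is moved stays moved. The work goes in short steps, Python scripts to look and compute and a shell command to move; the robot and the scene stay as the last step left them, time stands still between calls to the robot, and variables do not carry over. Pictures are saved under pics/ and viewed, about 8 in all and at most 12, crops included, and the job is handed in when it is done.

```bash
ls; mkdir -p pics; python3 - <<'E'
from station import manip
import cv2
for n in("scene","top"):
    im=manip.snapshot(n); cv2.imwrite(f"pics/{n}0.png",im[:,:,::-1])
    print(n,manip.camera_info(n))
s=manip.sense(); print(s["t"],s["tcp_pos"],s["tool_rot"],s["finger_gap"])
E
```

```text
pics
scene {'fx': 363.52762700725816, 'fy': 363.52762700725816, 'cx': 317.5395054885349, 'cy': 202.0565703721419, 'k1': -0.05942876580682963, 'R': array([[-0.87713146, -0.48022038, -0.00536646],
       [-0.30232346,  0.56081279, -0.77077204],
       [ 0.37315002, -0.674446  , -0.63708842]]), 't': array([0.52072523, 0.25517877, 0.87847875])}
top {'fx': 388.1816201991568, 'fy': 388.1816201991568, 'cx': 327.5107647055428, 'cy': 194.65483961690708, 'k1': -0.07570828563010186, 'R': array([[-0.01262581, -0.99986164, -0.01082995],
       [-0.98070956,  0.01449537, -0.19493239],
       [ 0.19506241,  0.00815986, -0.98075689]]), 't': array([0.023625  , 0.57687799, 0.97638744])}
0.1 [ 0.19051442 -0.5949388   0.40382117] [ 8.07726617e-01 -5.89556386e-01 -6.78677010e-04 -7.21072308e-04] 1.002637242691323
```

View pics/top0.png

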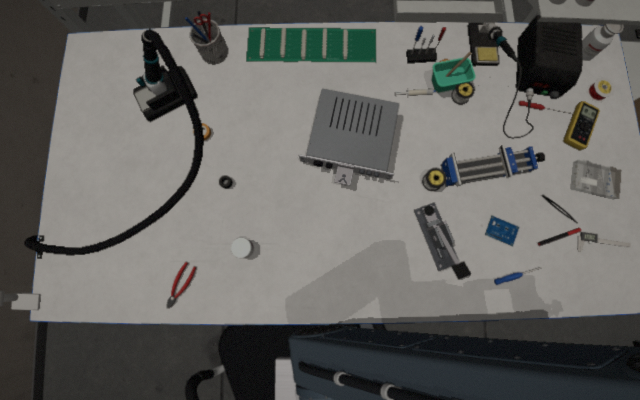

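View pics/scene0.png

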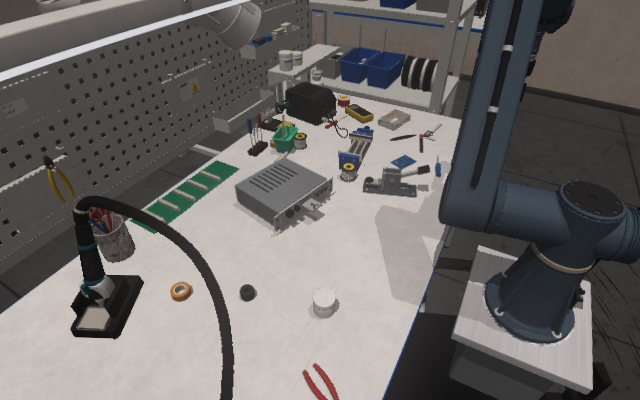

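Top view: case at (350,140) with its bracket at about (344,178), jack at (440,240) with the saddle at (431,210) and paddle at (461,269), spool (434,180), jar (242,247), loupe (226,182). Zooming in on the case and jack.

```bash
python3 - <<'E'
import cv2
im=cv2.imread("pics/top0.png")[145:285,295:475]
cv2.imwrite("pics/c1.png",cv2.resize(im,None,fx=4,fy=4,interpolation=cv2.INTER_CUBIC))
im=cv2.imread("pics/top0.png")[80:200,290:410]
cv2.imwrite("pics/c2.png",cv2.resize(im,None,fx=5,fy=5,interpolation=cv2.INTER_CUBIC))
E
cat > h.py <<'E'
import numpy as np, cv2
from station import manip
def ray(cam,u,v):
    c=manip.camera_info(cam); a=np.array([(u-c["cx"])/c["fx"],(v-c["cy"])/c["fy"]]); p=a.copy()
    for _ in range(20): p=a/(1+c["k1"]*(p@p))
    R=np.array(c["R"]); return -R.T@c["t"], R.T@np.array([*p,1])
def atz(u,v,z,cam="top"):
    o,d=ray(cam,u,v); return o+d*(z-o[2])/d[2]
def proj(X,cam="top"):
    c=manip.camera_info(cam); p=np.array(c["R"])@X+c["t"]; p=p[:2]/p[2]; p=p*(1+c["k1"]*(p@p))
    return np.array([c["fx"]*p[0]+c["cx"],c["fy"]*p[1]+c["cy"]])
def fr(x,y,yaw,P):
    c,s=np.cos(yaw),np.sin(yaw); return np.array([x+c*P[0]-s*P[1],y+s*P[0]+c*P[1],P[2]])
E
```

```text
(no output)
```

View pics/c1.png

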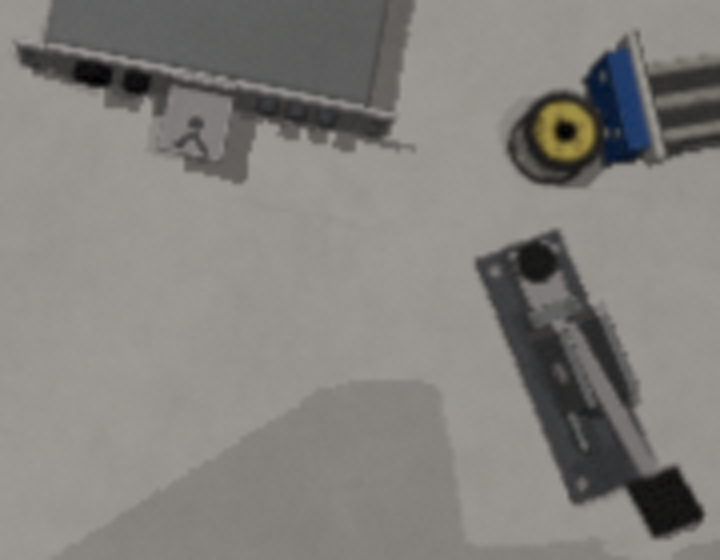

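View pics/c2.png

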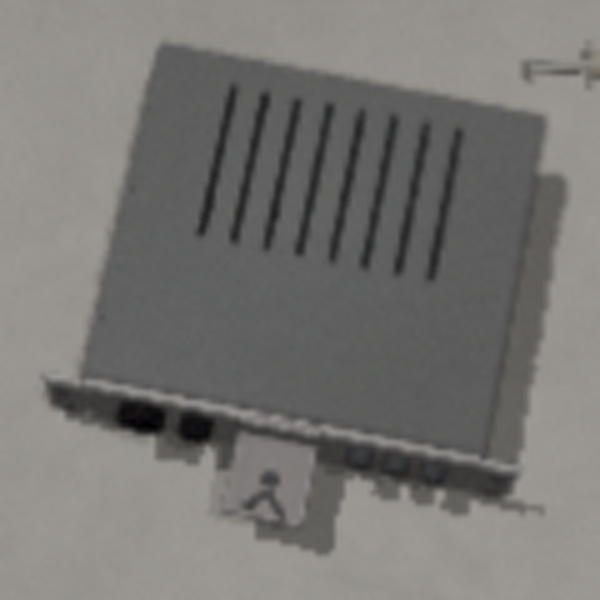

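c1: jack saddle (537,261), base corners (476,262), (558,230), (578,502), paddle centre (667,501). c2: case roof back corners (160,43), (546,115), roof front (85,380), dot (268,478). Fitting both poses.

```bash
cat >> h.py <<'E'
from scipy.optimize import least_squares
def fit(obs,x0,cam="top"):
    f=lambda q:np.concatenate([proj(fr(*q,np.array(P)/1e3),cam)-uv for P,uv in obs])
    r=least_squares(f,x0,loss="soft_l1"); return r.x, r.fun.reshape(-1,2).round(1).tolist()
def crop(u,v,s,ox,oy): return np.array([(u+.5)/s-.5+ox,(v+.5)/s-.5+oy])
E
python3 - <<'E'
from h import *
A=lambda u,v:crop(u,v,4,295,145)
B=lambda u,v:crop(u,v,5,290,80)
j,r=fit([((75,0,36),A(537,261)),((93,32,7),A(476,262)),((93,-32,7),A(558,230)),((-87,32,7),A(578,502)),((-94,0,96),A(667,501))],[.45,-.2,.3]); print("jack",j,r)
c,r=fit([((100,110,78),B(160,43)),((100,-110,78),B(546,115)),((-100,110,78),B(85,380)),((-130,0,56),B(268,478))],[.7,0,-.1]); print("case",c,r)
print("pad",fr(*c,[-.13,0,.044]),"dot direct",atz(*B(268,478),.056))
for n,(u,v),z in(("spool",A(566,130),.045),): print(n,atz(*(u,v),z))
# jack goal
g=c.copy(); p=fr(*c,[-.13,0,0]); 
for yaw in (c[2],c[2]/2,0): print("goal",yaw,fr(p[0],p[1],yaw,[-.075,0,0]),"paddle",fr(p[0],p[1],yaw,[-.175,0,0]))
s=manip.sense(); from scipy.spatial.transform import Rotation as R
M=R.from_quat(s["tool_rot"]).as_matrix(); print(M.round(3), np.degrees(np.arctan2(M[1,0],M[0,0])),"jaw deg; want",np.degrees(j[2])+90)
E
```

```text
jack [ 0.46390006 -0.28315384  0.34625731] [[0.1, 0.3], [-0.3, -0.3], [0.2, -0.3], [-0.1, 1.2], [0.1, -0.6]]
case [ 0.75445949 -0.05663684 -0.2162286 ] [[-0.4, -0.5], [0.7, -0.2], [-0.9, -0.2], [0.6, 0.9]]
pad [ 0.62748673 -0.02874565  0.044     ] dot direct [ 0.6300693  -0.02715515  0.056     ]
spool [ 0.623855   -0.28085595  0.045     ]
goal -0.21622860448526834 [ 0.55423321 -0.01265458  0.        ] paddle [0.45656186 0.00880018 0.        ]
goal -0.10811430224263417 [ 0.55292463 -0.02065286  0.        ] paddle [ 0.45350849 -0.00986248  0.        ]
goal 0 [ 0.55248673 -0.02874565  0.        ] paddle [ 0.45248673 -0.02874565  0.        ]
[[ 0.305 -0.952 -0.   ]
 [-0.952 -0.305  0.002]
 [-0.002 -0.    -1.   ]] -72.25108926983236 jaw deg; want 109.83908235112114
```

```bash
python3 -m jog '[[[25,25,0,0],[35,40,0,1],[40,45,-10,1],[40,45,-20,0],[40,45,-20,0],[40,45,-20,0],[33,40,-20,0],[20,27,-14,0]]]' 100 40
```

```text
t: 1.1
tcp_pos: [0.4628, -0.2829, 0.3004]
tool_rot: [0.818, -0.575, -0.001, -0.0]
force: [0.5, -0.5, 0.1]
finger_gap: 0.999
```

```bash
python3 -m jog '[[[1,0,-15,0],[0,0,-20,0],[0,0,-20,0],[0,0,-15,0],[0,0,-10,0],[0,0,-7,0],[0,0,-3,0],[0,0,0,0]]]' && python3 -m jog '[[[0,0,0,0],[0,0,0,0],[0,0,0,0],[0,0,0,0],[0,0,0,0],[0,0,0,0],[0,0,0,0],[0,0,0,0]]]' 0 60
```

```text
t: 2.1
tcp_pos: [0.4628, -0.2853, 0.2117]
tool_rot: [0.818, -0.575, 0.0, 0.0]
force: [-0.4, -0.3, 0.6]
finger_gap: 1.002
t: 3.1
tcp_pos: [0.4627, -0.2849, 0.212]
tool_rot: [0.818, -0.575, -0.0, -0.0]
force: [-0.9, 2.5, 5.7]
finger_gap: 0.417
```

```bash
python3 - <<'E'
from h import *
im=manip.snapshot("top"); cv2.imwrite("pics/top1.png",im[:,:,::-1])
cv2.imwrite("pics/c3.png",cv2.resize(im[145:285,295:475,::-1],None,fx=4,fy=4,interpolation=cv2.INTER_CUBIC))
E
```

```text
(no output)
```

View pics/c3.png

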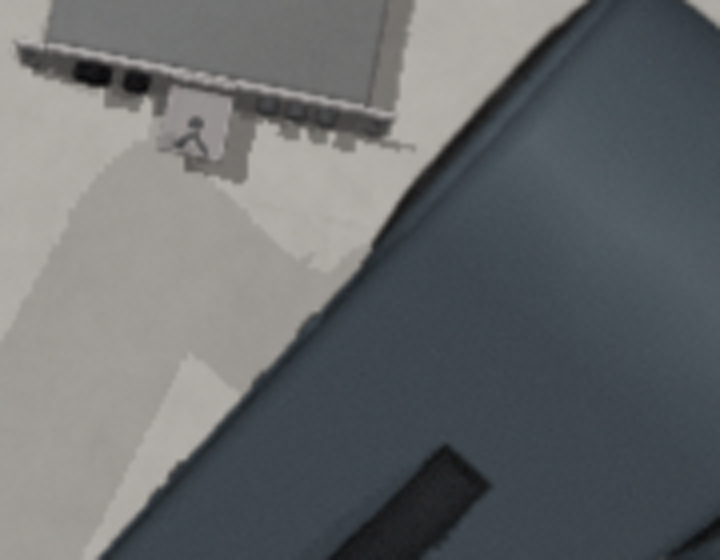

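The arm hides the jack from the top view, and the case is unmoved. The gripper opening of 0.417 (35 mm) matches the 36 mm cheeks, so the jack is held. Lifting it and carrying it to a standoff in front of the bracket.

```bash
python3 -m jog '[[[0,0,5,0],[0,0,5,0],[0,5,5,0],[0,10,0,-1],[1,15,0,-2],[1,20,0,-2],[1,25,0,-3],[1,25,0,-3]]]' && python3 -m jog '[[[1,30,0,-4],[1,30,0,-4],[1,30,0,-4],[2,30,0,-4],[2,25,0,-3],[2,25,0,-2],[1,12,0,-0.2],[0,8,0,0]]]'
```

```text
t: 4.15
tcp_pos: [0.4665, -0.1838, 0.2265]
tool_rot: [0.758, -0.652, -0.0, -0.0]
force: [-1.1, -0.6, -8.3]
finger_gap: 0.414
t: 5.15
tcp_pos: [0.4768, 0.0054, 0.2266]
tool_rot: [-0.627, 0.779, -0.0, 0.0]
force: [-0.0, -0.2, -8.3]
finger_gap: 0.414
```

```bash
python3 - <<'E'
from h import *
s=manip.sense(); print(s["t"],s["tcp_pos"],s["tool_rot"],s["force"],s["finger_gap"])
im=manip.snapshot("scene"); cv2.imwrite("pics/s2.png",cv2.resize(im[120:270,230:430,::-1],None,fx=4,fy=4,interpolation=cv2.INTER_CUBIC))
E
```

```text
5.15 [0.4767503  0.00543765 0.22664998] [-6.26733010e-01  7.79234058e-01 -1.27082743e-04  2.28403040e-05] [-0.01552918 -0.22351501 -8.25565833] 0.4137142252923031
```

View pics/s2.png

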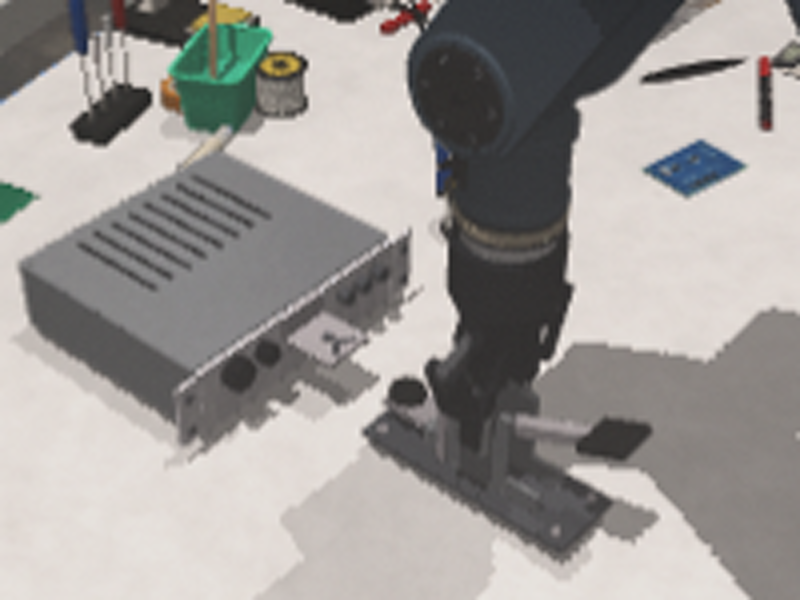

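The jack hangs level on course: saddle (408,390), base corners (365,432), (562,556), (610,500); case dot (335,340). Computing the offset from this same picture.

```bash
python3 - <<'E'
from h import *
A=lambda u,v:crop(u,v,4,230,120)
L=14.7
j,r=fit([((75,0,36+L),A(408,386)),((93,32,7+L),A(365,432)),((-87,32,7+L),A(562,556)),((-87,-32,7+L),A(610,500))],[.48,0,-.2],"scene"); print("jack",j,r)
print("saddle",atz(*A(408,386),.036+L/1e3,"scene"),fr(*j,[.075,0,0]))
c,r=fit([((100,110,78),A(22,265)),((100,-110,78),A(218,153)),((-130,0,56),A(336,341)),((-103,130,78),A(180,390)),((-103,-130,78),A(408,233))],[.75,-.05,-.2],"scene"); print("case",c,r)
p=fr(*c,[-.13,0,0]);print("pad",p,"dot",atz(*A(336,341),.056,"scene"))
d=p-fr(*j,[.075,0,0]);a=c[2];print("to go, case axes:",[np.cos(a)*d[0]+np.sin(a)*d[1],-np.sin(a)*d[0]+np.cos(a)*d[1]])
E
```

```text
jack [ 0.47837364  0.00737994 -0.23567108] [[0.2, 0.9], [-0.9, -0.5], [-0.4, -0.7], [1.2, 0.4]]
saddle [ 0.55382304 -0.01348588  0.0507    ] [ 0.55130048 -0.01013223  0.        ]
case [ 0.75018907 -0.05338003 -0.21524982] [[-0.7, 0.2], [0.2, -0.9], [-0.7, 0.3], [0.2, 0.6], [1.8, -1.3]]
pad [ 0.62318907 -0.02561314  0.        ] dot [ 0.62190327 -0.02767652  0.056     ]
to go, case axes: [np.float64(0.07353621587089733), np.float64(0.00023113272301113728)]
```

The two cameras disagree by about 5 mm on the pad's x. I'll set the jack down 40 mm short, clear the arm to the side and measure again.

```bash
python3 -m jog '[[[4,-1,0,0],[7,-1,0,0],[8,-2,0,0],[8,-2,-2,0],[5,-1,-5,0],[2,0,-4,0],[0,0,-3,0],[0,0,-0.5,0]]]' && python3 -m jog '[[[0,0,0,0],[0,0,0,0],[0,0,0,0],[0,0,0,0],[0,0,10,0],[0,0,25,0],[0,0,30,0],[0,0,35,0]]]' 100 && python3 -m jog '[[[-5,-25,5,0],[-5,-40,0,0],[-10,-45,0,0],[-10,-50,0,0],[-10,-50,0,0],[-5,-50,0,0],[-5,-40,0,0],[0,0,0,0]]]'
python3 - <<'E'
from h import *
im=manip.snapshot("top"); im2=manip.snapshot("scene");cv2.imwrite("pics/top4.png",im[:,:,::-1]);cv2.imwrite("pics/scene4.png",im2[:,:,::-1])
cv2.imwrite("pics/c4.png",cv2.resize(im[130:260,290:420,::-1],None,fx=4.5,fy=4.5,interpolation=cv2.INTER_CUBIC))
cv2.imwrite("pics/s4.png",cv2.resize(im2[165:265,260:390,::-1],None,fx=6,fy=6,interpolation=cv2.INTER_CUBIC))
E
```

```text
t: 6.2
tcp_pos: [0.5105, -0.0021, 0.212]
tool_rot: [-0.626, 0.78, 0.0, -0.0]
force: [-0.4, 1.1, -3.2]
finger_gap: 0.415
t: 7.2
tcp_pos: [0.5105, -0.0022, 0.3133]
tool_rot: [-0.626, 0.78, 0.0, -0.0]
force: [0.4, 0.3, 0.0]
finger_gap: 1.002
t: 8.2
tcp_pos: [0.4605, -0.3053, 0.3179]
tool_rot: [-0.625, 0.781, -0.002, 0.0]
force: [1.0, -0.7, 0.0]
finger_gap: 1.006
```

View pics/c4.png

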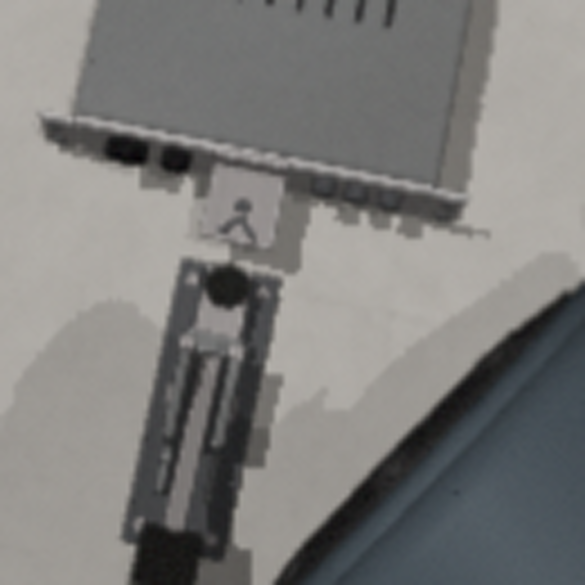

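View pics/s4.png

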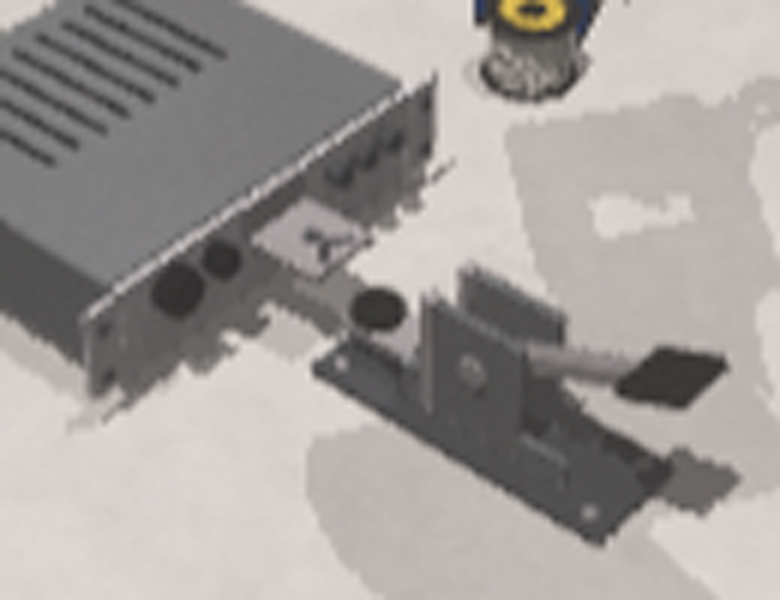

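c4: saddle (227,284), dot (242,206), base corners (183,259), (283,277), (125,540), (222,560), bracket front corners (205,237), (275,248). s4: saddle (378,306), dot (315,234), bracket front corners (318,277), (373,238). The jack stands flat and in line.

```bash
python3 - <<'E'
from h import *
T=lambda u,v:crop(u,v,4.5,290,130)
S=lambda u,v:crop(u,v,6,260,165)
def go(sad,pad,a): d=(pad-sad)[:2]; return (np.array([[np.cos(a),np.sin(a)],[-np.sin(a),np.cos(a)]])@d*1e3).round(1)
jt,r=fit([((75,0,36),T(227,284)),((93,32,7),T(183,259)),((93,-32,7),T(283,277)),((-87,32,7),T(125,540)),((-87,-32,7),T(222,560))],[.51,0,-.2]); print("jackT",jt,r)
js,r=fit([((75,0,36),S(378,306)),((93,32,7),S(313,368)),((-87,32,7),S(602,544)),((-94,0,96),S(672,376)),((-87,-32,7),S(672,470))],[.51,0,-.2],"scene"); print("jackS",js,r)
ct,r=fit([((-130,0,56),T(242,206)),((-152,22,56),T(205,237)),((-152,-22,56),T(275,248)),((-100,110,78),T(76,112)),((-100,-110,78),T(440,187))],[.75,-.05,-.2]); print("caseT",ct,r)
cs,r=fit([((-130,0,56),S(315,234)),((-152,22,56),S(318,277)),((-152,-22,56),S(373,238)),((-100,-110,78),S(405,80))],[.75,-.05,-.2],"scene"); print("caseS",cs,r)
for n,j,c,cam,P,s,d in(("T",jt,ct,"top",0,T(227,284),T(242,206)),("S",js,cs,"scene",0,S(378,306),S(315,234))):
    print(n,"fit",go(fr(*j,[.075,0,0]),fr(*c,[-.13,0,0]),-.217),"direct",go(atz(*s,.036,cam),atz(*d,.056,cam),-.217), atz(*s,.036,cam),atz(*d,.056,cam))
E
```

```text
jackT [ 0.51265805 -0.00241555 -0.22001821] [[0.2, 0.1], [-0.2, -0.7], [0.0, -0.2], [-0.8, 0.1], [0.7, 0.5]]
jackS [ 5.11295020e-01  1.24129523e-04 -2.24495649e-01] [[0.3, 0.4], [-0.4, -0.1], [-0.4, 0.1], [-0.3, -0.2], [1.3, -0.2]]
caseT [ 0.7558281  -0.05860881 -0.22274758] [[0.8, 0.2], [-0.6, -0.6], [-0.1, 0.3], [-0.2, 0.1], [0.2, -0.1]]
caseS [ 0.75598083 -0.05438171 -0.20199039] [[-0.3, 0.5], [-0.1, 0.1], [0.3, -0.8], [0.1, 0.1]]
T fit [44.6 -1.5] direct [44.4  0.2] [ 0.58615699 -0.01827378  0.036     ] [ 0.62953823 -0.02765232  0.056     ]
S fit [45.7 -1.9] direct [44.9 -3.6] [ 0.58591243 -0.01761757  0.036     ] [ 0.62896182 -0.03076441  0.056     ]
```

Both cameras now agree: +45 mm along the case axis and about −1.3 mm sideways. Regripping and inserting with a 2 mm lift.

```bash
python3 -m jog '[[[5,25,0,0],[5,40,0,0],[10,45,0,0],[10,50,0,0],[10,50,0,0],[5,48,0,0],[5,35,-3,0],[0,10,-2,0]]]' && python3 -m jog '[[[0,0,-20,0],[0,0,-25,0],[0,0,-25,0],[0,0,-16,0],[0,0,-10,0],[0,0,-5,0],[0,0,0,0],[0,0,0,0]]]' && python3 -m jog '[[[0,0,0,0],[0,0,0,0],[0,0,0,0],[0,0,0,0],[0,0,0,0],[0,0,0,0],[0,0,1,0],[0,0,1,0]]]' 0 60
```

```text
t: 9.3
tcp_pos: [0.5098, 0.0041, 0.3122]
tool_rot: [-0.628, 0.778, 0.001, -0.0]
force: [-0.3, -0.7, 0.3]
finger_gap: 1.0
t: 10.3
tcp_pos: [0.511, 0.0007, 0.2116]
tool_rot: [-0.626, 0.78, -0.0, 0.0]
force: [0.1, -0.2, 1.4]
finger_gap: 1.002
t: 11.3
tcp_pos: [0.5102, 0.0011, 0.2122]
tool_rot: [-0.626, 0.78, 0.001, -0.001]
force: [0.6, -0.1, -6.9]
finger_gap: 0.413
```

```bash
python3 -m jog '[[[-1,-4.5,0,0],[0,0,0,0],[6,-1.3,0,0],[9,-2,0,0],[10,-2.2,0,0],[10,-2.2,0,0],[6,-1.3,0,0],[3,-0.6,0,0]]]' && python3 -m jog '[[[0,0,0,0],[0,0,0,0],[0,0,0,0],[0,0,0,0],[0,0,0,0],[0,0,0,0],[0,0,0,0],[0,0,0,0]]]'
```

```text
t: 12.3
tcp_pos: [0.5542, -0.0134, 0.213]
tool_rot: [-0.626, 0.78, -0.0, 0.0]
force: [-0.3, 0.2, -6.3]
finger_gap: 0.411
t: 13.3
tcp_pos: [0.5538, -0.0133, 0.2131]
tool_rot: [-0.626, 0.78, 0.0, 0.0]
force: [1.0, -0.5, -7.4]
finger_gap: 0.416
```

```bash
python3 -m jog '[[[0,0,-1,0],[0,0,-0.8,0],[0,0,0,0],[0,0,0,0],[0,0,0,0],[0,0,0,0],[0,0,0,0],[0,0,0,0]]]' && python3 -m jog '[[[0,0,0,0],[0,0,0,0],[0,0,0,0],[0,0,0,0],[0,0,10,0],[0,0,25,0],[0,0,30,0],[0,0,35,0]]]' 100 && python3 -m jog '[[[-10,-25,5,0],[-10,-40,0,0],[-10,-45,0,0],[-10,-50,0,0],[-10,-50,0,0],[-10,-50,0,0],[-10,-40,0,0],[0,0,0,0]]]'
python3 - <<'E'
from h import *
im=manip.snapshot("top"); im2=manip.snapshot("scene");cv2.imwrite("pics/top5.png",im[:,:,::-1]);cv2.imwrite("pics/scene5.png",im2[:,:,::-1])
a=cv2.resize(im[130:260,300:388,::-1],None,fx=4.5,fy=4.5,interpolation=cv2.INTER_CUBIC)
b=cv2.resize(im2[165:265,290:370,::-1],None,fx=5,fy=5,interpolation=cv2.INTER_CUBIC)
o=np.zeros((585,796,3),np.uint8);o[:,:396]=a;o[:500,396:]=b;cv2.imwrite("pics/m5.png",o)
E
```

```text
t: 14.3
tcp_pos: [0.5538, -0.0133, 0.2116]
tool_rot: [-0.626, 0.78, -0.0, 0.0]
force: [-2.0, 0.6, 2.0]
finger_gap: 0.415
t: 15.3
tcp_pos: [0.5535, -0.0133, 0.3125]
tool_rot: [-0.626, 0.78, 0.0, -0.0]
force: [0.7, -0.2, -0.4]
finger_gap: 1.002
t: 16.3
tcp_pos: [0.4832, -0.3165, 0.3171]
tool_rot: [-0.625, 0.781, -0.001, 0.0]
force: [0.4, 0.4, -0.7]
finger_gap: 1.001
```

View pics/m5.png

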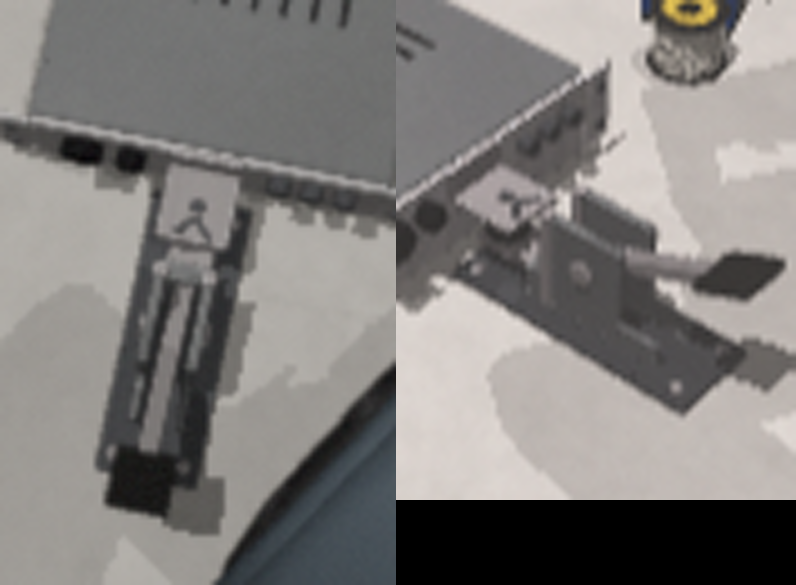

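Left panel: paddle (139,483), rear base corners (97,468) and (197,488), dot (198,206). Right panel: base corners (455,270), (684,413), (745,355), paddle (739,275). The saddle is under the bracket and the case has not visibly moved. Checking the fit numerically.

```bash
python3 - <<'E'
from h import *
T=lambda u,v:crop(u,v,4.5,300,130)
S=lambda u,v:crop(u-396,v,5,290,165)
jt,r=fit([((-94,0,96),T(139,483)),((-87,32,7),T(97,468)),((-87,-32,7),T(197,488))],[.55,0,-.2]); print("jackT",jt,r)
js,r=fit([((93,32,7),S(455,270)),((-87,32,7),S(684,413)),((-94,0,96),S(739,275)),((-87,-32,7),S(745,355))],[.55,0,-.2],"scene"); print("jackS",js,r)
d=atz(*T(198,206),.056);print("dotT",d)
for j in(jt,js):
    e=d-fr(*j,[.075,0,.056]);a=-.217;print("pad-saddle, case axes mm",(e[0]*np.cos(a)+e[1]*np.sin(a))*1e3,(-np.sin(a)*e[0]+np.cos(a)*e[1])*1e3,"paddle",fr(*j,[-.094,0,.096]),fr(*j,[-.105,0,0]))
g=[cv2.cvtColor(cv2.imread(f"pics/top{i}.png"),cv2.COLOR_BGR2GRAY)[85:165,295:400].astype(np.float32) for i in(0,5)]
print("case shift px",cv2.phaseCorrelate(*g))
E
```

```text
jackT [ 0.55569467 -0.01306091 -0.21780264] [[0.8, -1.1], [-0.8, 0.3], [-0.1, 0.6]]
jackS [ 0.55423726 -0.0116532  -0.23807493] [[-0.1, 0.1], [-0.3, 0.2], [-0.3, -0.1], [1.2, -0.2]]
dotT [ 0.62952925 -0.02825004  0.056     ]
pad-saddle, case axes mm 0.37325650310256336 1.1239414040853537 paddle [0.46391545 0.00725105 0.096     ] [0.45317533 0.00962798 0.        ]
pad-saddle, case axes mm 2.1161991814831804 1.5833350474703518 paddle [0.46288864 0.01051503 0.096     ] [0.45219891 0.01310919 0.        ]
case shift px ((0.005099504072283878, -0.020660716812734847), 1.0056743791809788)
```

Saddle is within about 1–2 mm of the pad, yaw matched, case unmoved. Now going above the paddle with shut fingers.

```bash
python3 -m jog '[[[0,30,0,0],[-2,45,0,0],[-3,50,0,0],[-4,50,0,0],[-4,50,0,0],[-3,48,0,0],[-3,37,0,0],[-1,15,0,0]]]' 0 40 && python3 -m jog '[[[0,0,-5,0],[0,0,-10,0],[0,0,-10,0],[0,0,-8,0],[0,0,-4,0],[0,0,-3,0],[0,0,0,0],[0,0,0,0]]]'
```

```text
t: 17.4
tcp_pos: [0.4625, 0.0148, 0.3166]
tool_rot: [-0.628, 0.778, 0.001, -0.0]
force: [0.4, -0.5, 1.1]
finger_gap: -0.002
t: 18.4
tcp_pos: [0.4639, 0.0117, 0.2765]
tool_rot: [-0.626, 0.78, -0.0, 0.0]
force: [0.6, -0.3, 0.7]
finger_gap: -0.001
```

```bash
python3 -m jog '[[[0,-2.5,-4,0],[0,0,-3.5,0],[-1,0.2,-3,0],[-1,0.2,-3,0],[-1,0.2,-3,0],[-1,0.2,-3,0],[-1,0.2,-3,0],[-1,0.2,-3,0]]]' && python3 -m jog '[[[-0.8,0.2,-3,0],[-0.7,0.2,-3,0],[-0.7,0.2,-3,0],[-0.6,0.2,-3,0],[-0.6,0.2,-3,0],[-0.5,0.1,-3,0],[-0.3,0.1,-3,0],[0,0,0,0]]]'
```

```text
t: 19.4
tcp_pos: [0.4578, 0.0104, 0.2508]
tool_rot: [-0.626, 0.78, -0.0, 0.0]
force: [-0.7, 0.2, 5.4]
finger_gap: -0.002
t: 20.4
tcp_pos: [0.4542, 0.0113, 0.2297]
tool_rot: [-0.626, 0.78, -0.001, 0.001]
force: [3.3, -1.1, 4.7]
finger_gap: 0.001
```

```bash
python3 -m jog '[[[-0.3,0.1,-2,0],[-0.3,0.1,-2,0],[-0.2,0,-2,0],[0,0,-2,0],[0,0,-2,0],[0,0,-1,0],[0,0,0,0],[0,0,0,0]]]'
```

```text
t: 21.4
tcp_pos: [0.4536, 0.0116, 0.2193]
tool_rot: [-0.626, 0.78, -0.001, 0.001]
force: [1.7, -1.9, 6.3]
finger_gap: 0.001
```

```bash
python3 -m jog '[[[0,0,-1,0],[0,0,0,0],[0,0,-1,0],[0,0,0,0],[0,0,-1,0],[0,0,0,0],[0,0,0,0],[0,0,0,0]]]'
python3 - <<'E'
from h import *
im=manip.snapshot("scene")
cv2.imwrite("pics/s6.png",cv2.resize(im[150:270,230:390,::-1],None,fx=5,fy=5,interpolation=cv2.INTER_CUBIC))
E
```

```text
t: 22.4
tcp_pos: [0.4535, 0.0116, 0.2176]
tool_rot: [-0.626, 0.78, -0.002, 0.001]
force: [1.2, -1.5, 21.0]
finger_gap: -0.004
```

View pics/s6.png

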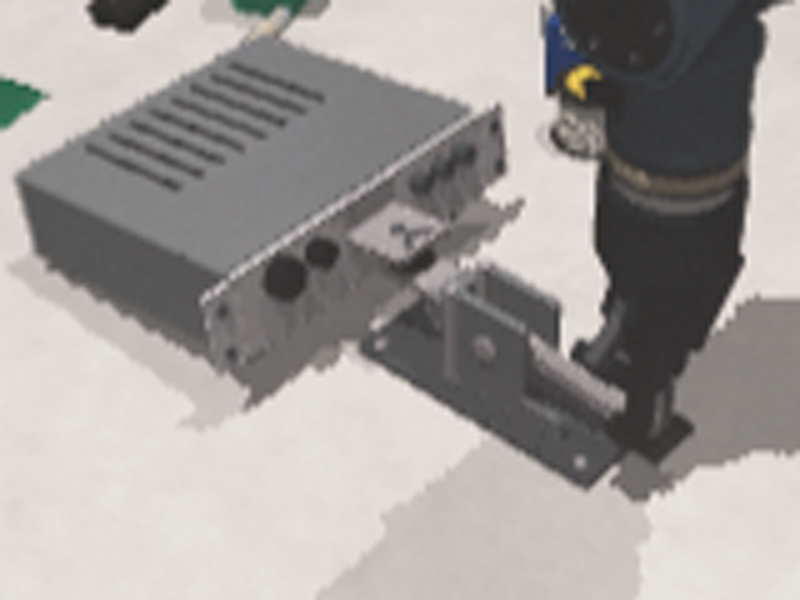

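The handle is on its stop (21 N at TCP z 0.2176) and the case front is clearly raised, with the saddle under the bracket at (415,262). Releasing slowly back up.

```bash
python3 -m jog '[[[0,0,3,0],[0.1,0,3,0],[0.2,0,3,0],[0.3,-0.1,3,0],[0.5,-0.1,3,0],[0.5,-0.1,3,0],[0.6,-0.2,3,0],[0.6,-0.2,3,0]]]' && python3 -m jog '[[[0.7,-0.2,3,0],[0.8,-0.2,3,0],[1,-0.2,3,0],[1,-0.2,3,0],[1,-0.2,3,0],[1,-0.2,3,0],[1,-0.2,3,0],[1,-0.2,3,0]]]' && python3 -m jog '[[[0,0,4,0],[0,0,4,0],[0,0,5,0],[0,0,5,0],[0,0,5,0],[0,0,0,0],[0,0,0,0],[0,0,0,0]]]'
python3 - <<'E'
from h import *
im=manip.snapshot("scene");cv2.imwrite("pics/scene7.png",im[:,:,::-1])
cv2.imwrite("pics/s7.png",cv2.resize(im[150:270,230:390,::-1],None,fx=5,fy=5,interpolation=cv2.INTER_CUBIC))
a,b=[cv2.cvtColor(cv2.imread(f"pics/scene{i}.png"),cv2.COLOR_BGR2GRAY) for i in(5,7)]
f=lambda r:cv2.phaseCorrelate(a[r].astype(np.float32),b[r].astype(np.float32))
print("case roof shift px",f(np.s_[158:200,236:325]))
E
```

```text
t: 23.45
tcp_pos: [0.4549, 0.0113, 0.2398]
tool_rot: [-0.626, 0.78, 0.001, -0.001]
force: [-0.1, 0.8, 4.5]
finger_gap: -0.002
t: 24.45
tcp_pos: [0.4636, 0.0093, 0.264]
tool_rot: [-0.626, 0.78, -0.001, 0.0]
force: [-0.6, 0.8, 0.5]
finger_gap: -0.0
t: 25.45
tcp_pos: [0.463, 0.0095, 0.2866]
tool_rot: [-0.626, 0.78, 0.0, -0.0]
force: [-1.0, 0.3, 0.0]
finger_gap: 0.003
case roof shift px ((0.004382231878757636, 0.5059993476604916), 0.9888144019797996)
```

View pics/s7.png

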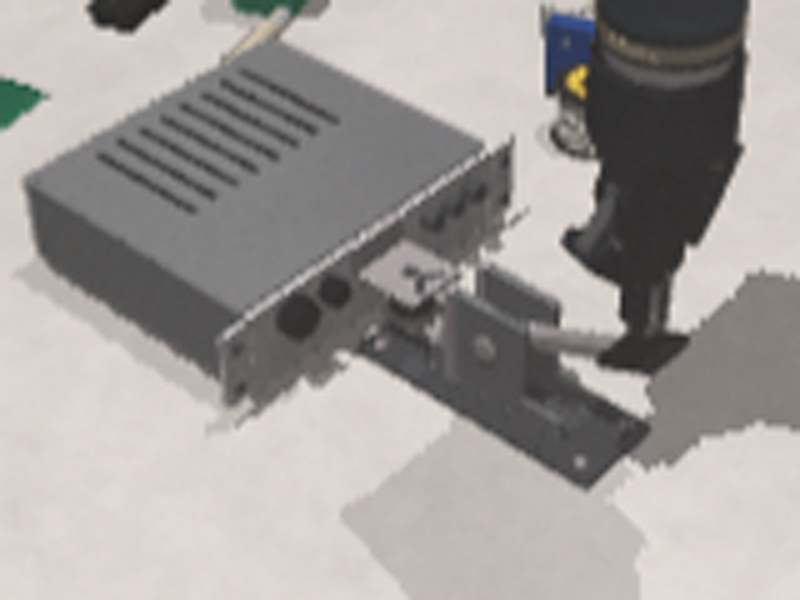

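The case is back on its feet (roof shifted only 0.5 px, about 1 mm) and the handle is fully up, with the paddle at (645,350) as before. Second press.

```bash
python3 -m jog '[[[0,0,-6,0],[0,0,-6,0],[0,0,-5,0],[-1,0.2,-3,0],[-1,0.2,-3,0],[-1,0.2,-3,0],[-1,0.2,-3,0],[-1,0.2,-3,0]]]' && python3 -m jog '[[[-1,0.2,-3,0],[-0.8,0.2,-3,0],[-0.7,0.2,-3,0],[-0.7,0.2,-3,0],[-0.6,0.2,-3,0],[-0.6,0.2,-3,0],[-0.5,0.1,-3,0],[-0.3,0.1,-3,0]]]' && python3 -m jog '[[[-0.3,0.1,-2,0],[-0.3,0.1,-2,0],[-0.2,0,-2,0],[0,0,-2,0],[0,0,-1,0],[0,0,-1,0],[0,0,0,0],[0,0,0,0]]]'
```

```text
t: 26.5
tcp_pos: [0.458, 0.0105, 0.2549]
tool_rot: [-0.626, 0.78, -0.0, 0.0]
force: [-1.6, 0.4, 5.5]
finger_gap: 0.003
t: 27.5
tcp_pos: [0.4535, 0.0117, 0.2307]
tool_rot: [-0.626, 0.78, -0.001, 0.001]
force: [1.8, -0.3, 3.6]
finger_gap: 0.002
t: 28.5
tcp_pos: [0.453, 0.0118, 0.221]
tool_rot: [-0.626, 0.78, -0.001, 0.001]
force: [2.3, -1.5, 5.7]
finger_gap: -0.0
```

```bash
python3 -m jog '[[[0,0,-1,0],[0,0,-1,0],[0,0,-1,0],[0,0,-1,0],[0,0,-0.7,0],[0,0,0,0],[0,0,0,0],[0,0,0,0]]]'; python3 -m jog '[[[0,0,0,0],[0,0,0,0],[0,0,0,0],[0,0,0,0],[0,0,0,0],[0,0,0,0],[0,0,0,0],[0,0,0,0]]]'
python3 - <<'E'
from h import *
im=manip.snapshot("scene");cv2.imwrite("pics/scene8.png",im[:,:,::-1])
cv2.imwrite("pics/s8.png",cv2.resize(im[150:330,230:430,::-1],None,fx=3.3,fy=3.3,interpolation=cv2.INTER_CUBIC))
a,b=[cv2.cvtColor(cv2.imread(f"pics/{i}.png"),cv2.COLOR_BGR2GRAY).astype(np.float32) for i in("scene0","scene8")]
for n,r in(("jar",np.s_[283:325,305:345]),("loupe",np.s_[280:305,235:260])): print(n,cv2.phaseCorrelate(a[r],b[r]))
E
```

```text
t: 29.5
tcp_pos: [0.4529, 0.0118, 0.2177]
tool_rot: [-0.626, 0.78, -0.002, 0.001]
force: [0.5, -2.0, 20.3]
finger_gap: 0.001
t: 30.5
tcp_pos: [0.4529, 0.0118, 0.2177]
tool_rot: [-0.626, 0.78, -0.002, 0.001]
force: [0.2, -1.8, 20.0]
finger_gap: 0.0
jar ((0.059204328142627105, 0.5570928422672772), 0.8524831975830925)
loupe ((0.4868475249500417, 0.4744285978987097), 1.0123671488761903)
```

View pics/s8.png

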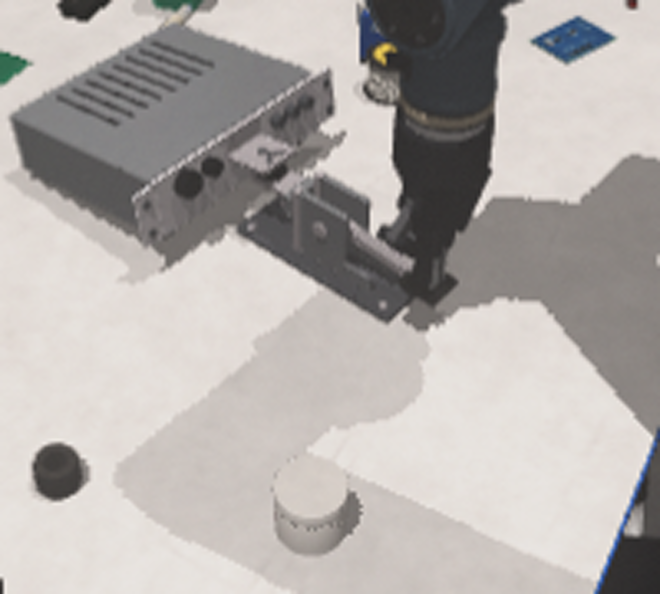

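The front is raised on the jack, the handle holds steady on its stop at 20 N, and the jar, loupe and spool are standing as they were.

```bash
python3 -c "from station import manip; print(manip.sign_off())"
```

```text
the job is handed in; nothing more can be done
None
```

The job is handed in, with the front of the case raised on the jack and the gripper still holding the handle down. It took about 31 s of the 61 s allowed.

**What I did:** I carried the jack from the right side, set it down short of the case, measured again, and slid its saddle under the lift pad. I gave one full pump, let the handle all the way up so the case stood on its feet, then pressed it down again and held it.

**Last checks:**
- **Handle:** it was on its stop both times. The tool stood at z = 0.2177 m with a steady 20 N on the final press, against 0.2176 m and 21 N on the trial.
- **Saddle position:** before pumping it measured 0.4 mm (top camera) and 2.1 mm (scene camera) short of the pad centre along the case's axis, and 1.1–1.6 mm to one side. I did not measure it again under load.
- **Case:** placing the jack did not move it. After the trial lift the roof had shifted 0.5 px, about 1 mm at most.
- **Bystanders:** the jar and loupe showed apparent shifts of about 0.5 px, which I put down to noise and changed shadows, as nothing came near them. I checked the spool only by eye; it was partly hidden behind the arm in the last pictures.

An early scene-camera reading put the pad about 5 mm off from the top camera. The closer look settled it, with the two cameras agreeing to about 1 mm along the case's axis and 2–4 mm sideways.

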